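Lay out a headset set on the fitting bench

ROBOT

A 7-joint arm with a two-finger parallel gripper is mounted at the origin on the work surface. World frame = base frame: x ahead of the robot, y to its left, z up, the work surface at z = 0. Lengths are in m, angles in degrees, forces in N, time in s.
With the tool pointing down it reaches from about 0.425 to 0.875 m from the base axis. Payload 4.7 kg.
Tool frame: the origin (TCP) lies midway between the tips of the shut fingers; the grasp point (between the pads) lies 19 mm behind it (env.grip_depth is the distance from the TCP to the grasp point, in m); z points along the fingers, y is the line along which they close (so a half turn about z gives the same grasp; the last joint's range is limited). The gripper opens to 87 mm and grips with 3 to 60 N. Pads are 19 mm wide; open, the fingers measure 117 mm over their backs; the gripper's body (75 mm by 190 mm) begins 51 mm behind the grasp point.
Start: joints at [68.417, 18.392, -4.016, 83.108, 1.295, 78.541, -3.26], TCP at [0.248, -0.601, 0.223] pointing down, gripper open.
Joint ranges: [-163.93, 163.93], [-17.29, 119.83], [-79.2, 71.16], [3.27, 140.29], [-89.18, 269.18], [5.43, 117.66], [-154.24, 154.24]. Speed limits (degrees/s): [147.25, 147.25, 180, 180, 180, 180, 180].

INTERFACE

Orientations are given as [roll, pitch, yaw] about the fixed x, y, z axes, in that order (R = Rz(yaw) Ry(pitch) Rx(roll)).
In Python, from cell import get_obs, optics, env, nets gives the robot as it stands.
- The arm moves only by the shell command python3 -m creep 'ROWS' [FORCE]. ROWS is JSON, a list of rows, each an object of numbers: "wx", "wy", "wz": the turn, a rotation vector about the tool's x, y, z in degrees; "tx", "ty", "tz": the shift along the tool's x, y, z in mm; "gripper": the opening, from -1 (shut) to 1 (fully open). A call has 1 to 5 rows; each row is the pose to reach, as a shift and turn from the pose commanded when the call began, along the tool's axes at that moment; what a row does not reach only later rows make up. A row lasts 1/12 s, in which the tool goes at most 41.7 mm and 7.16 degrees, less where a joint would pass 70% of its speed; a pose out of reach is approached as far as the arm can. A call with a gripper value outside its range is refused whole. The fingers move at their own pace and stop on an object; FORCE is the grip in N (left out, the last holds). Time passes only in rows, so rows that repeat a pose let the fingers close. It gives the time, the measured TCP pose, the force, the opening and the grip force at its end, in the units of the state.
- get_obs(): the state, without advancing time (a new reading comes with each control period).
- optics.read_camera(name): name is "scene" or "top" or "wrist"; returns (picture, depth): 384x512x3 uint8, red, green, blue; 384x512 float32, m along the optical axis (not along the pixel's ray), 0 where there is no reading.
- optics.camera_info(name): a dict with "fovy" (degrees; the focal length in pixels is half the picture's height over the tangent of half this angle, whatever the lens; pixels are square), "cx", "cy" (the principal point, pixels), "R" (3x3) and "t" (3): a world point X has camera coordinates R X + t; the wrist camera has in their place "tool_from_camera" (4x4, takes a point from camera to tool coordinates, whose origin is the TCP and whose axes are the flange's). Camera axes: x right, y down, z forward; pixel columns grow to the right and rows downward; lengths in m; the calibration is good to about 2 mm. A picture is of the moment at which its call begins: read the wrist's pose just before it. camera_info takes no time and is no camera call.
- env.sign_off(): hands the job in; it is judged then, once.
Trained networks look in the newest picture that a camera, given by its name, has taken for a name from the list of things; names that differ only in an ending like _2 or _b are one class to them, and where a whole thing is asked for, a point or a joint stands for the part that bears it (a point fixed in the world has none). Each returns a list of dicts, best first, with "confidence" (0 to 1); they miss things now and then, are a little off and sometimes report something else, mostly with a low value. They report only what shows in the picture. A call takes as long as a camera call. They do not tell look-alikes from the thing itself.
- nets.look_for(query, camera): "point" ([x, y, z] in m, in world coordinates, good to about 4 mm: the middle of the surface that is visible of it).
- nets.place_of(query, camera): "point" ([x, y, z] in m, in world coordinates, good to about 4 mm: a listed point, or the origin of a listed thing).
The state is a dict: "time_s": time; "qpos": joint angles; "joint_velocities": joint speeds; "effort": joint torques, N m; "tool_pos": TCP position; "tool_rot": TCP orientation; "force": force on the tool from outside, world axes, zero at the start; "wrist_torque": the same for the moment, N m; "grip_width": finger opening in m; "grasp_force": force on a finger pad.
Only numpy, scipy, OpenCV 4.12 (cv2) and the standard library are available. Lean on these libraries where they do the work, as an engineer would, in place of code of your own. Each camera call takes 0.05 s, during which the arm holds its last target. There are 200 camera calls.

TASK

Lay the five loose headset parts that lie on the bench out for fitting: the wide crown race flat on the spindle stand with the spindle through it, and the smaller bearing over the spindle, flat on top of the race; the black spacer tube standing on the bench behind the stand (on the side away from the robot), centred on the base plate's long back edge and about 2 cm clear of it. Stand the silver expander plug upright on the bench about half-way between the stand and the dish, in line with the two, and lay the top cap flat in the dish, dome up. Leave the grease tub and the wrench where they are, and let go of everything.

Things in the scene. Friction and masses are not known exactly. Their poses are not given: they have to be found in the camera images.
- race_center (a point): Fork crown race: the widest ring, flat bare steel with a broad face, outer diameter 56 mm, hole 30 mm, 8 mm thick, lying flat on the bench. Point at its centre, half-way up; z axis up.
- bearing_center (a point): Headset bearing: the smaller steel ring with a black seal line round its face, outer diameter 42 mm, hole 30 mm, 8 mm thick, lying flat on the bench. Point at its centre, half-way up; z up.
- spacer_center (a point): Steerer spacer: black plastic tube standing on end, outer diameter 36 mm, bore 29 mm, 30 mm tall. Point at its centre, half-way up; z along the tube, up.
- cap_center (a point): Top cap: solid black slightly domed disc with a small steel bolt head in the middle, diameter 34 mm, 14 mm tall, lying flat, dome up. Point at its centre, half-way up; z up.
- expander_center (a point): Expander plug: knurled silver aluminium cylinder standing on end, diameter 27 mm, 40 mm tall. Point at its centre, half-way up; z along the cylinder, up.
- stand: Spindle stand, fixed: rectangular aluminium base plate 70 mm deep (its x) by 110 mm wide (its y), 10 mm thick, with a steel spindle in the middle, 18 mm in diameter, its top tapering to 6 mm, 34 mm high above the plate (top at 44 mm above the bench). Origin on the bench under the spindle; its x axis points away from the robot, square to the plate's long back edge, which lies 35 mm from the origin; its y axis runs along the plate's length, to the left; z up.
- dish: Parts dish, fixed: shallow round open steel dish, 130 mm across at the rim, 12 mm high, wall and floor 3 mm thick, floor about 110 mm across inside. It stands 260 to 310 mm from the spindle stand, to the left or to the right of it, on the line of the stand's y axis. Origin on the bench under its centre. Its yaw means nothing.
- tub: Grease tub with a white lid, 64 mm in diameter, 60 mm tall, standing loose on the bench; not to be disturbed. Origin at the centre of its underside.
- wrench: Steel wrench 170 mm long, lying loose on the bench; not to be disturbed. Its x axis runs along its length; origin on its underside, near its middle.
Not all that is in view belongs to the job. What is shaped like the part that bears bearing_center but yellow is not meant. Of the things shaped like the dish, the steel one is meant.

How it is judged (in metres and radians):
At the end, for the whole second after the job is handed in: Race (on the plate) and bearing (on the race) flat, within 9 mm of the spindle axis; spacer upright, 5 to 42 mm clear behind the plate, 15 mm sideways; expander upright between stand and dish, within 15 mm of their line, clear of both; cap flat, dome up, on the dish floor; all at rest (horizontal distance between each of race_center, bearing_center and stand below 0.009 m and height (world z) of race_center between 0.011 and 0.017 m and angle between each of race_center, bearing_center, spacer_center, expander_center's own z axis and vertical below 0.1 rad and height (world z) of bearing_center between 0.019 and 0.025 m and x of spacer_center in the frame of stand between 0.058 and 0.095 m and y of spacer_center in the frame of stand between -0.015 and 0.015 m and height (world z) of spacer_center below 0.018 m and x of expander_center in the frame of stand between -0.015 and 0.015 m and horizontal distance between expander_center and stand between 0.078 and 0.21 m and horizontal distance between expander_center and dish between 0.088 and 0.225 m and height (world z) of expander_center below 0.024 m and horizontal distance between cap_center and dish below 0.046 m and height (world z) of cap_center below 0.014 m and angle between cap_center's own z axis and vertical below 0.15 rad and linear speed of each of race, bearing, spacer, cap, expander below 0.02 m/s); the robot touches nothing.
It fails at once if the grease tub is moved more than 30 mm (distance of tub from where it was at the start of the episode above 0.03 m).
It fails at once if the wrench is moved more than 30 mm (distance of wrench from where it was at the start of the episode above 0.03 m).
It also fails if it takes over 120 s, if anything falls off the work surface, if the arm or the gripper's body presses on something with over 40 N, if the wrist force passes 120 N, or if a joint passes its speed limit or range.

## Working session

There is one attempt and no reset: what is moved stays moved. The work goes in short steps, Python scripts to look and compute and a shell command to move; the robot and the scene stay as the last step left them, time stands still between calls to the robot, and variables do not carry over. Pictures are saved under pics/ and viewed, at most 14 in all, crops included, and the job is handed in when it is done.

```bash
mkdir -p pics; ls
cat > h.py <<'E'
import numpy as np, cv2
from cell import get_obs, optics, env, nets
from scipy.spatial.transform import Rotation as Ro
def cam(name):
    o=get_obs(); im,d=optics.read_camera(name); c=optics.camera_info(name)
    return o,im,d,c
def world(o,d,c,us,vs,z=None):
    f=d.shape[0]/2/np.tan(np.radians(c['fovy']/2))
    us=np.asarray(us,float);vs=np.asarray(vs,float)
    D=d[vs.astype(int),us.astype(int)]
    ray=np.stack([(us-c['cx'])/f,(vs-c['cy'])/f,np.ones_like(us)],-1)
    if 'R' in c: Rw=np.array(c['R']).T; tw=-Rw@np.array(c['t'])
    else:
        T=np.array(c['tool_from_camera']); Rt=Ro.from_euler('xyz',o['tool_rot'],degrees=True).as_matrix()
        Rw=Rt@T[:3,:3]; tw=Rt@T[:3,3]+np.array(o['tool_pos'])
    if z is None: return (ray*D[...,None])@Rw.T+tw
    r=ray@Rw.T
    return tw+r*((z-tw[2])/r[...,2])[...,None]
def cloud(o,d,c):
    v,u=np.mgrid[0:d.shape[0],0:d.shape[1]]
    return world(o,d,c,u,v)
def save(n,im): cv2.imwrite('pics/'+n+'.png',im[...,::-1])
E
python3 - <<'E'
from h import *
o,im,d,c=cam('top'); save('top0',cv2.resize(im,(800,600)))
print({k:o[k] for k in('tool_pos','tool_rot','qpos','grip_width','force')}, c)
for q in ['race_center','bearing_center','spacer_center','cap_center','expander_center','stand','dish','tub','wrench']:
    print(q,[(np.round(r['point'],3).tolist(),round(r['confidence'],2)) for r in nets.place_of(q,'top')[:4]])
print(optics.camera_info('wrist'))
E
```

```text
pics
{'tool_pos': array([ 0.2473214 , -0.6004963 ,  0.22147403]), 'tool_rot': array([-1.79890320e+02,  6.82840299e-03,  2.23892149e+01]), 'qpos': array([68.41771658, 18.43742103, -4.01531082, 83.17559287,  1.29588326,
       78.54196067, -3.26280676]), 'grip_width': 0.08713729490099646, 'force': array([-0.71571325, -0.07804979, -0.83641503])} {'fovy': 56.916526401019325, 'cx': 258.29677498439946, 'cy': 198.89273671709915, 'R': array([[-0.02161724, -0.99972547,  0.00903735],
       [-0.99497175,  0.02062847, -0.09800859],
       [ 0.09779526, -0.01111058, -0.99514453]]), 't': array([0.03512704, 0.53365835, 1.06554752])}
race_center [([0.405, 0.332, 0.006], 0.58)]
bearing_center [([0.531, 0.318, 0.004], 0.64), ([0.511, 0.4, 0.002], 0.45)]
spacer_center [([0.682, 0.013, 0.015], 0.62)]
cap_center [([0.555, -0.321, 0.009], 0.68), ([0.682, 0.018, 0.015], 0.16)]
expander_center [([0.419, -0.345, 0.02], 0.6)]
stand [([0.502, -0.147, 0.003], 0.66)]
dish [([0.334, 0.064, -0.0], 0.81), ([0.536, 0.139, 0.002], 0.71)]
tub [([0.731, 0.224, 0.002], 0.93)]
wrench []
{'fovy': 64.79975637017833, 'cx': 258.4357271102158, 'cy': 191.7834955787635, 'tool_from_camera': array([[-5.93227816e-06, -9.69493632e-01, -2.45116497e-01,
         6.75192939e-02],
       [ 9.99999359e-01, -2.83258737e-04,  1.09615334e-03,
         1.06739554e-03],
       [-1.13214507e-03, -2.45116334e-01,  9.69493012e-01,
        -1.61656769e-01],
       [ 0.00000000e+00,  0.00000000e+00,  0.00000000e+00,
         1.00000000e+00]])}
```

View pics/top0.png

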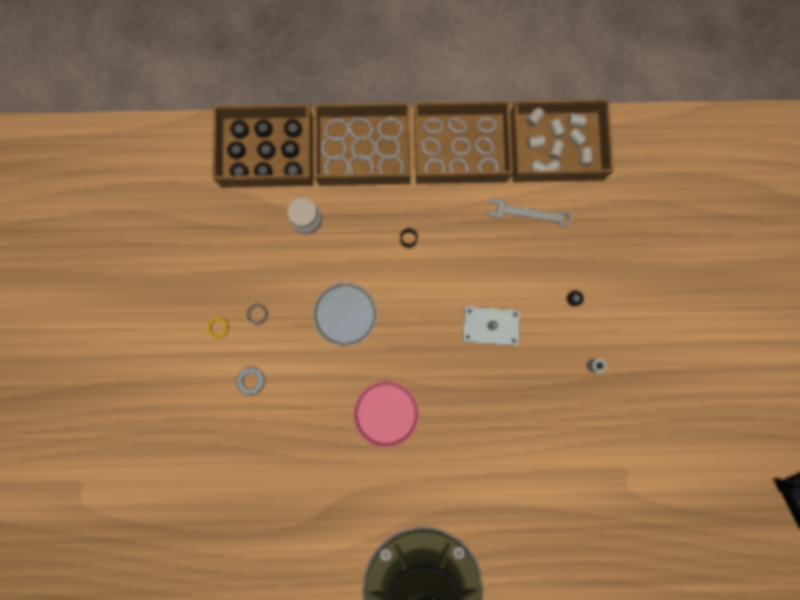

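The picture shows:
- **Fixtures:** stand (491,326), steel dish (345,314). The pink dish at (386,413) is the look-alike.
- **Rings:** race (250,380), steel bearing (257,314). The yellow ring at (218,327) is the look-alike.
- **Other parts:** spacer (409,238), cap (575,298), expander (597,366).
- **Leave alone:** tub (304,215), wrench (530,212).

I'll bring the tool to yaw 90, so that tx = +world y, ty = +world x and tz = down, and look at the stand on the way.

```bash
python3 -m creep '[{"wz":-35,"tx":157,"ty":-119,"gripper":1},{"wz":-35,"tx":157,"ty":-119,"gripper":1},{"wz":-35,"tx":157,"ty":-119,"gripper":1},{"wz":-35,"tx":157,"ty":-119,"gripper":1},{"wz":-35,"tx":157,"ty":-119,"gripper":1}]' 30
python3 -m creep '[{"wz":-32.6,"gripper":1},{"wz":-32.6,"gripper":1},{"wz":-32.6,"gripper":1},{"wz":-32.6,"gripper":1},{"wz":-32.6,"gripper":1}]'
```

```text
validation failed for argument at $[0]...
validation failed for argument at $[0]...
```

```bash
python3 -m creep '[{"wx":0,"wy":0,"wz":-35,"tx":157,"ty":-119,"tz":0,"gripper":1},{"wx":0,"wy":0,"wz":-35,"tx":157,"ty":-119,"tz":0,"gripper":1},{"wx":0,"wy":0,"wz":-35,"tx":157,"ty":-119,"tz":0,"gripper":1},{"wx":0,"wy":0,"wz":-35,"tx":157,"ty":-119,"tz":0,"gripper":1},{"wx":0,"wy":0,"wz":-35,"tx":157,"ty":-119,"tz":0,"gripper":1}]' 30
```

```text
time_s: 0.92
tool_pos: [0.3498, -0.4275, 0.2229]
tool_rot: [180.0, -0.1, 57.9]
force: [0.4, -0.4, 0.1]
grip_width: 0.087
grasp_force: 0.0
```

```bash
python3 -m creep '[{"wx":0,"wy":0,"wz":-32.3,"tx":197,"ty":-7,"tz":0,"gripper":1},{"wx":0,"wy":0,"wz":-32.3,"tx":197,"ty":-7,"tz":0,"gripper":1},{"wx":0,"wy":0,"wz":-32.3,"tx":197,"ty":-7,"tz":0,"gripper":1},{"wx":0,"wy":0,"wz":-32.3,"tx":197,"ty":-7,"tz":0,"gripper":1},{"wx":0,"wy":0,"wz":-32.3,"tx":197,"ty":-7,"tz":0,"gripper":1}]'
python3 -m creep '[{"wx":0,"wy":0,"wz":0,"tx":80,"ty":45,"tz":0,"gripper":1},{"wx":0,"wy":0,"wz":0,"tx":80,"ty":45,"tz":0,"gripper":1},{"wx":0,"wy":0,"wz":0,"tx":80,"ty":45,"tz":0,"gripper":1},{"wx":0,"wy":0,"wz":0,"tx":80,"ty":45,"tz":0,"gripper":1}]'
python3 - <<'E'
from h import *
o,im,d,c=cam('wrist'); save('w1',im); np.savez('w1',d=d,im=im)
print(o['tool_pos'],o['tool_rot'],o['qpos'])
P=cloud(o,d,c)
# plate top: z ~ 0.010
m=(P[...,2]>.006)&(P[...,2]<.014)&(abs(P[...,0]-.502)<.07)&(abs(P[...,1]+.147)<.09)&(d>0)
r=cv2.minAreaRect(P[m][:,:2].astype(np.float32)*1000); print('plate',m.sum(),r)
s=(P[...,2]>.030)&(P[...,2]<.055)&(abs(P[...,0]-.502)<.03)&(abs(P[...,1]+.147)<.03)
print('spindle',s.sum(),P[s].mean(0),P[s].max(0),P[s].min(0))
print(np.median(P[...,2]))
E
```

```text
time_s: 1.33
tool_pos: [0.4495, -0.2575, 0.2231]
tool_rot: [179.9, -0.0, 90.2]
force: [1.4, 0.3, 0.4]
grip_width: 0.0873
grasp_force: 0.0
time_s: 1.67
tool_pos: [0.495, -0.1773, 0.223]
tool_rot: [179.9, -0.0, 90.1]
force: [-0.2, -0.5, -0.5]
grip_width: 0.087
grasp_force: 0.0
[ 0.49499799 -0.17725485  0.22298202] [ 1.79923450e+02 -4.76242889e-02  9.01423292e+01] [ 45.22774702   4.7647387  -29.77856765  99.81027585   2.36816859
  76.00242349  15.1062572 ]
plate 4845 ((504.85186767578125, -150.3843994140625), (109.95358276367188, 69.98384857177734), 84.1881332397461)
spindle 182 [ 0.50468887 -0.1495876   0.03716863] [ 0.51346005 -0.14148618  0.04425526] [ 0.4960355  -0.15881931  0.03018166]
0.00034343238124928677
```

View pics/w1.png

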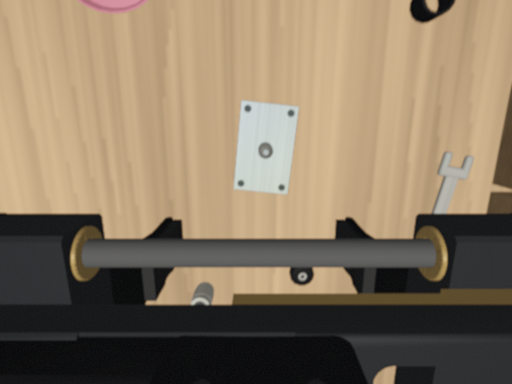

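The wrist picture shows the stand at (265,147) with its spindle at (265,150). Depth puts it at (0.505,-0.150) with yaw -5.8°. Next I'll look over the dish and the rings.

```bash
python3 -m creep '[{"wx":0,"wy":0,"wz":0,"tx":205,"ty":-10,"tz":0,"gripper":1},{"wx":0,"wy":0,"wz":0,"tx":205,"ty":-10,"tz":0,"gripper":1},{"wx":0,"wy":0,"wz":0,"tx":205,"ty":-10,"tz":0,"gripper":1},{"wx":0,"wy":0,"wz":0,"tx":205,"ty":-10,"tz":0,"gripper":1},{"wx":0,"wy":0,"wz":0,"tx":205,"ty":-10,"tz":0,"gripper":1}]'
python3 -m creep '[{"wx":0,"wy":0,"wz":0,"tx":205,"ty":-25,"tz":0,"gripper":1},{"wx":0,"wy":0,"wz":0,"tx":205,"ty":-25,"tz":0,"gripper":1},{"wx":0,"wy":0,"wz":0,"tx":205,"ty":-25,"tz":0,"gripper":1},{"wx":0,"wy":0,"wz":0,"tx":205,"ty":-25,"tz":0,"gripper":1},{"wx":0,"wy":0,"wz":0,"tx":205,"ty":-25,"tz":0,"gripper":1}]'
cat >> h.py <<'E'
def obj(P,d,x,y,r,zlo,zhi):
    m=(P[...,2]>zlo)&(P[...,2]<zhi)&(np.hypot(P[...,0]-x,P[...,1]-y)<r)&(d>0)
    q=P[m]; (cx,cy),R=cv2.minEnclosingCircle((q[:,:2]*1000).astype(np.float32))
    return m.sum(),'circle',round(cx,1),round(cy,1),'R',round(R,1),'z',np.round(np.percentile(q[:,2],[5,50,95])*1000,1)
E
python3 - <<'E'
from h import *
o,im,d,c=cam('wrist'); save('w2',im)
print(o['tool_pos'],o['tool_rot'],o['qpos'])
P=cloud(o,d,c)
print('race',obj(P,d,.405,.332,.045,.004,.015))
print('bearing',obj(P,d,.531,.318,.036,.004,.015))
print('dish',obj(P,d,.536,.139,.085,.008,.016))
E
```

```text
time_s: 2.13
tool_pos: [0.4838, 0.0232, 0.2227]
tool_rot: [180.0, 0.1, 89.5]
force: [0.8, 0.4, -0.1]
grip_width: 0.087
grasp_force: 0.0
time_s: 2.55
tool_pos: [0.4608, 0.2281, 0.2228]
tool_rot: [179.9, 0.1, 89.5]
force: [1.8, -0.8, -1.0]
grip_width: 0.0872
grasp_force: 0.0
[0.46083919 0.22805486 0.22283184] [1.79909273e+02 8.14537120e-02 8.94745744e+01] [ 20.91189955   5.2646783  -52.51525627 100.70215881   4.42243829
  76.09439343 -33.07399709]
race (np.int64(1314), 'circle', 406.2, 330.9, 'R', 27.9, 'z', array([5.7, 7.4, 8.8]))
bearing (np.int64(493), 'circle', 538.3, 318.0, 'R', 20.8, 'z', array([5.2, 7.2, 9. ]))
dish (np.int64(712), 'circle', 534.7, 142.0, 'R', 64.6, 'z', array([ 8.4, 11. , 12.4]))
```

View pics/w2.png

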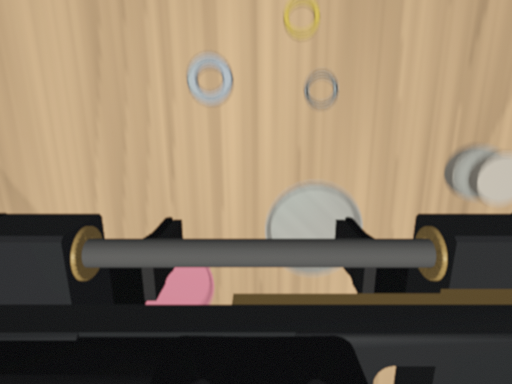

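Several things could be meant, so I named them in this picture:
- **Rings:** steel ring (321,89) and yellow ring (302,15). The steel one with R 20.8 mm fits the bearing. The wide ring at (210,78) with R 27.9 mm is the race.
- **Dishes:** steel dish (315,228) and pink dish (190,290). The steel one is meant.

I'll confirm these in a crop while moving towards the race.

```bash
python3 -c "
import cv2; i=cv2.imread('pics/w2.png')[0:300,150:400]; cv2.imwrite('pics/crop1.png',cv2.resize(i,(500,600),interpolation=cv2.INTER_CUBIC))"
python3 -m creep '[{"wx":0,"wy":0,"wz":0,"tx":102.5,"ty":-55.5,"tz":140,"gripper":1},{"wx":0,"wy":0,"wz":0,"tx":102.5,"ty":-55.5,"tz":140,"gripper":1},{"wx":0,"wy":0,"wz":0,"tx":102.5,"ty":-55.5,"tz":140,"gripper":1},{"wx":0,"wy":0,"wz":0,"tx":102.5,"ty":-55.5,"tz":140,"gripper":1},{"wx":0,"wy":0,"wz":0,"tx":102.5,"ty":-55.5,"tz":140,"gripper":1}]'
```

```text
time_s: 3.02
tool_pos: [0.4022, 0.3307, 0.0783]
tool_rot: [-179.7, 0.1, 89.8]
force: [-1.0, -0.8, -0.2]
grip_width: 0.087
grasp_force: 0.0
```

View pics/crop1.png

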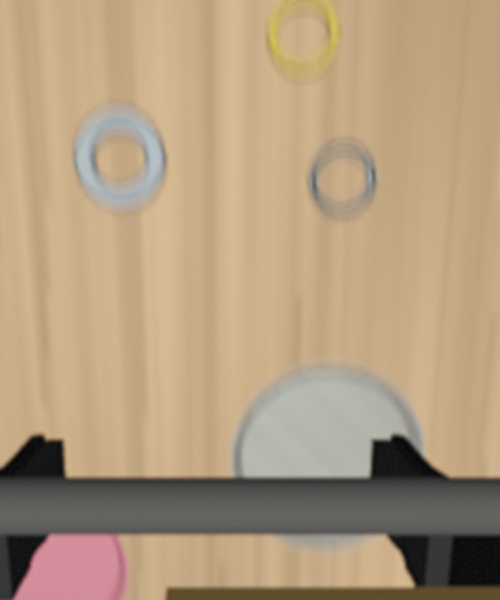

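The crop confirms the steel bearing at (342,178), the race at (120,158) and the steel dish at (325,455). Now I descend on the race.

```bash
python3 -m creep '[{"wx":0,"wy":0,"wz":0,"tx":0,"ty":1,"tz":40,"gripper":1},{"wx":0,"wy":0,"wz":0,"tx":0,"ty":1,"tz":70,"gripper":1},{"wx":0,"wy":0,"wz":0,"tx":0,"ty":1,"tz":76,"gripper":1},{"wx":0,"wy":0,"wz":0,"tx":0,"ty":1,"tz":76,"gripper":1}]'
```

```text
time_s: 3.35
tool_pos: [0.4059, 0.3284, 0.0044]
tool_rot: [-179.8, 0.2, 89.6]
force: [0.3, -0.3, 0.9]
grip_width: 0.087
grasp_force: 0.0
```

```bash
python3 -m creep '[{"wx":0,"wy":0,"wz":0,"tx":2.5,"ty":0,"tz":1.5,"gripper":1},{"wx":0,"wy":0,"wz":0,"tx":2.5,"ty":0,"tz":1.5,"gripper":-1},{"wx":0,"wy":0,"wz":0,"tx":2.5,"ty":0,"tz":1.5,"gripper":-1},{"wx":0,"wy":0,"wz":0,"tx":2.5,"ty":0,"tz":1.5,"gripper":-1},{"wx":0,"wy":0,"wz":0,"tx":2.5,"ty":0,"tz":1.5,"gripper":-1}]' 25
python3 -m creep '[{"wx":0,"wy":0,"wz":0,"tx":0,"ty":0,"tz":0,"gripper":-1},{"wx":0,"wy":0,"wz":0,"tx":0,"ty":0,"tz":0,"gripper":-1},{"wx":0,"wy":0,"wz":0,"tx":0,"ty":0,"tz":0,"gripper":-1}]'
```

```text
time_s: 3.77
tool_pos: [0.4072, 0.334, 0.0061]
tool_rot: [179.9, -0.0, 89.7]
force: [0.2, -0.2, -0.4]
grip_width: 0.0678
grasp_force: 0.0
time_s: 4.02
tool_pos: [0.4065, 0.3338, 0.0054]
tool_rot: [180.0, 0.0, 89.7]
force: [-0.7, -0.7, 3.2]
grip_width: 0.054
grasp_force: 25.0
```

```bash
python3 -m creep '[{"wx":0,"wy":0,"wz":0,"tx":0,"ty":0,"tz":0,"gripper":0.5},{"wx":0,"wy":0,"wz":0,"tx":0,"ty":0,"tz":0,"gripper":0.5},{"wx":0,"wy":0,"wz":0,"tx":-2,"ty":0,"tz":3.5,"gripper":0.5},{"wx":0,"wy":0,"wz":0,"tx":-2,"ty":0,"tz":3.5,"gripper":0.5},{"wx":0,"wy":0,"wz":0,"tx":-2,"ty":0,"tz":3.5,"gripper":-1}]' 25
python3 -m creep '[{"wx":0,"wy":0,"wz":0,"tx":0,"ty":0,"tz":0,"gripper":-1},{"wx":0,"wy":0,"wz":0,"tx":0,"ty":0,"tz":0,"gripper":-1},{"wx":0,"wy":0,"wz":0,"tx":0,"ty":0,"tz":0,"gripper":-1},{"wx":0,"wy":0,"wz":0,"tx":0,"ty":0,"tz":0,"gripper":-1}]'
```

```text
time_s: 4.43
tool_pos: [0.4061, 0.3313, 0.0009]
tool_rot: [-180.0, 0.0, 89.7]
force: [-0.1, 0.2, 0.0]
grip_width: 0.0627
grasp_force: 0.0
time_s: 4.77
tool_pos: [0.4063, 0.3317, 0.0014]
tool_rot: [-180.0, 0.0, 89.7]
force: [-0.3, -0.6, -1.5]
grip_width: 0.055
grasp_force: 25.0
```

```bash
python3 -m creep '[{"wx":0,"wy":0,"wz":0,"tx":0,"ty":0,"tz":-15,"gripper":-1},{"wx":0,"wy":0,"wz":0,"tx":0,"ty":0,"tz":-40,"gripper":-1},{"wx":0,"wy":0,"wz":0,"tx":0,"ty":0,"tz":-80,"gripper":-1},{"wx":0,"wy":0,"wz":0,"tx":-15,"ty":3,"tz":-100,"gripper":-1},{"wx":0,"wy":0,"wz":0,"tx":-40,"ty":8,"tz":-100,"gripper":-1}]'
python3 -m creep '[{"wx":0,"wy":0,"wz":0,"tx":-35,"ty":7,"tz":0,"gripper":-1},{"wx":0,"wy":0,"wz":0,"tx":-70,"ty":14,"tz":0,"gripper":-1},{"wx":0,"wy":0,"wz":0,"tx":-105,"ty":21,"tz":0,"gripper":-1},{"wx":0,"wy":0,"wz":0,"tx":-140,"ty":28,"tz":0,"gripper":-1},{"wx":0,"wy":0,"wz":0,"tx":-175,"ty":36,"tz":0,"gripper":-1}]'
python3 -m creep '[{"wx":0,"wy":0,"wz":0,"tx":-35,"ty":7,"tz":0,"gripper":-1},{"wx":0,"wy":0,"wz":0,"tx":-70,"ty":14,"tz":0,"gripper":-1},{"wx":0,"wy":0,"wz":0,"tx":-105,"ty":21,"tz":0,"gripper":-1},{"wx":0,"wy":0,"wz":0,"tx":-140,"ty":28,"tz":0,"gripper":-1},{"wx":0,"wy":0,"wz":0,"tx":-175,"ty":36,"tz":0,"gripper":-1}]'
python3 -m creep '[{"wx":0,"wy":0,"wz":0,"tx":-35,"ty":7,"tz":0,"gripper":-1},{"wx":0,"wy":0,"wz":0,"tx":-65,"ty":14,"tz":0,"gripper":-1},{"wx":0,"wy":0,"wz":0,"tx":-85,"ty":19,"tz":0,"gripper":-1},{"wx":0,"wy":0,"wz":0,"tx":-92,"ty":21,"tz":0,"gripper":-1},{"wx":0,"wy":0,"wz":0,"tx":-92,"ty":21,"tz":0,"gripper":-1}]'
python3 - <<'E'
from h import *
o,im,d,c=cam('wrist'); save('w3',im)
print(o['tool_pos'],o['tool_rot'],o['qpos'])
E
```

```text
time_s: 5.18
tool_pos: [0.4156, 0.2969, 0.1065]
tool_rot: [179.6, -0.4, 90.0]
force: [0.2, 0.2, -1.0]
grip_width: 0.0554
grasp_force: 25.0
time_s: 5.6
tool_pos: [0.449, 0.1148, 0.1017]
tool_rot: [180.0, 0.0, 89.7]
force: [1.3, -0.6, -0.0]
grip_width: 0.0552
grasp_force: 25.0
time_s: 6.02
tool_pos: [0.4841, -0.0605, 0.1017]
tool_rot: [180.0, 0.0, 89.7]
force: [1.0, 0.6, -0.3]
grip_width: 0.0551
grasp_force: 25.0
time_s: 6.43
tool_pos: [0.5047, -0.1525, 0.1013]
tool_rot: [-180.0, -0.0, 89.5]
force: [-1.0, 0.5, -1.1]
grip_width: 0.0554
grasp_force: 25.0
[ 0.50473462 -0.15251812  0.10127584] [-1.79989378e+02 -1.55437861e-02  8.95002166e+01] [ 47.1966918   12.07315726 -36.57349307 107.828261     8.04951145
  62.67037427   7.01806336]
```

View pics/w3.png

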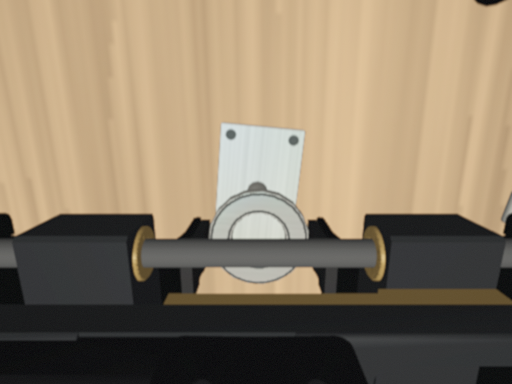

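The picture shows the race held flat at (258,237) with the spindle head behind it at (258,188). I'll correct +2 mm in y and lower.

```bash
python3 -m creep '[{"wx":0,"wy":0,"wz":0,"tx":2,"ty":0,"tz":20,"gripper":-1},{"wx":0,"wy":0,"wz":0,"tx":2,"ty":0,"tz":40,"gripper":-1},{"wx":0,"wy":0,"wz":0,"tx":2,"ty":0,"tz":46,"gripper":-1},{"wx":0,"wy":0,"wz":0,"tx":2,"ty":0,"tz":46,"gripper":-1},{"wx":0,"wy":0,"wz":0,"tx":2,"ty":0,"tz":46,"gripper":-1}]'
```

```text
time_s: 6.9
tool_pos: [0.5049, -0.1473, 0.0559]
tool_rot: [-180.0, -0.0, 89.8]
force: [0.2, 0.5, -0.2]
grip_width: 0.0552
grasp_force: 25.0
```

```bash
python3 -m creep '[{"wx":0,"wy":0,"wz":0,"tx":-1.5,"ty":0,"tz":12,"gripper":-1},{"wx":0,"wy":0,"wz":0,"tx":-1.5,"ty":0,"tz":25,"gripper":-1},{"wx":0,"wy":0,"wz":0,"tx":-1.5,"ty":0,"tz":36,"gripper":-1},{"wx":0,"wy":0,"wz":0,"tx":-1.5,"ty":0,"tz":42,"gripper":-1},{"wx":0,"wy":0,"wz":0,"tx":-1.5,"ty":0,"tz":42,"gripper":-1}]'
```

```text
time_s: 7.32
tool_pos: [0.5037, -0.1499, 0.0118]
tool_rot: [-179.9, -0.1, 89.7]
force: [0.0, -0.1, -1.3]
grip_width: 0.0552
grasp_force: 25.0
```

```bash
python3 -m creep '[{"wx":0,"wy":0,"wz":0,"tx":0,"ty":0,"tz":0,"gripper":0.6},{"wx":0,"wy":0,"wz":0,"tx":0,"ty":0,"tz":0,"gripper":0.6},{"wx":0,"wy":0,"wz":0,"tx":0,"ty":0,"tz":0,"gripper":0.6},{"wx":0,"wy":0,"wz":0,"tx":0,"ty":0,"tz":-10,"gripper":0.6},{"wx":0,"wy":0,"wz":0,"tx":0,"ty":0,"tz":-40,"gripper":0.6}]'
python3 -m creep '[{"wx":0,"wy":0,"wz":0,"tx":0,"ty":0,"tz":-40,"gripper":0.6},{"wx":0,"wy":0,"wz":0,"tx":-20,"ty":0,"tz":-80,"gripper":0.6},{"wx":0,"wy":0,"wz":0,"tx":-30,"ty":0,"tz":-120,"gripper":0.6},{"wx":0,"wy":0,"wz":0,"tx":-30,"ty":0,"tz":-120,"gripper":0.6},{"wx":0,"wy":0,"wz":0,"tx":-30,"ty":0,"tz":-120,"gripper":0.6}]'
python3 - <<'E'
from h import *
o,im,d,c=cam('wrist'); save('w4',im)
print(o['tool_pos'],o['tool_rot'])
P=cloud(o,d,c)
print('race',obj(P,d,.505,-.150,.034,.014,.022))
s=(P[...,2]>.030)&(P[...,2]<.055)&(np.hypot(P[...,0]-.505,P[...,1]+.15)<.03)
print(P[s].mean(0))
E
```

```text
time_s: 7.73
tool_pos: [0.5017, -0.1494, 0.0512]
tool_rot: [-179.6, -0.2, 89.7]
force: [0.1, -0.9, -0.3]
grip_width: 0.0688
grasp_force: 0.0
time_s: 8.15
tool_pos: [0.5067, -0.1818, 0.1777]
tool_rot: [179.6, 0.2, 89.6]
force: [0.4, -0.0, -0.3]
grip_width: 0.0696
grasp_force: 0.0
[ 0.50669448 -0.18178671  0.17769158] [179.62345621   0.21984991  89.59277697]
race (np.int64(1540), 'circle', 505.9, -151.0, 'R', 27.9, 'z', array([16. , 17.4, 18.7]))
[ 0.50478939 -0.1496291   0.03743463]
```

The race is on (506,-151 mm, top z 17.4 mm). Next is the bearing.

```bash
python3 -m creep '[{"wx":0,"wy":0,"wz":0,"tx":205,"ty":10,"tz":0,"gripper":0.6},{"wx":0,"wy":0,"wz":0,"tx":205,"ty":10,"tz":0,"gripper":0.6},{"wx":0,"wy":0,"wz":0,"tx":205,"ty":10,"tz":0,"gripper":0.6},{"wx":0,"wy":0,"wz":0,"tx":205,"ty":10,"tz":0,"gripper":0.6},{"wx":0,"wy":0,"wz":0,"tx":205,"ty":10,"tz":0,"gripper":0.6}]'
python3 -m creep '[{"wx":0,"wy":0,"wz":0,"tx":205,"ty":10,"tz":0,"gripper":0.6},{"wx":0,"wy":0,"wz":0,"tx":205,"ty":10,"tz":0,"gripper":0.6},{"wx":0,"wy":0,"wz":0,"tx":205,"ty":10,"tz":0,"gripper":0.6},{"wx":0,"wy":0,"wz":0,"tx":205,"ty":10,"tz":0,"gripper":0.6},{"wx":0,"wy":0,"wz":0,"tx":205,"ty":10,"tz":0,"gripper":0.6}]'
python3 -m creep '[{"wx":0,"wy":0,"wz":0,"tx":90,"ty":8,"tz":110,"gripper":0.6},{"wx":0,"wy":0,"wz":0,"tx":90,"ty":8,"tz":110,"gripper":0.6},{"wx":0,"wy":0,"wz":0,"tx":90,"ty":8,"tz":110,"gripper":0.6},{"wx":0,"wy":0,"wz":0,"tx":90,"ty":8,"tz":110,"gripper":0.6},{"wx":0,"wy":0,"wz":0,"tx":90,"ty":8,"tz":110,"gripper":0.6}]'
python3 - <<'E'
from h import *
o,im,d,c=cam('wrist')
print(o['tool_pos'],o['tool_rot'],o['qpos'])
P=cloud(o,d,c)
print('bearing',obj(P,d,.538,.318,.034,.004,.015))
E
```

```text
time_s: 8.62
tool_pos: [0.5139, 0.0278, 0.172]
tool_rot: [-179.8, -0.0, 89.8]
force: [0.2, 0.8, -0.4]
grip_width: 0.0696
grasp_force: 0.0
time_s: 9.03
tool_pos: [0.5248, 0.2323, 0.1719]
tool_rot: [-179.8, 0.0, 89.8]
force: [0.0, -0.5, 0.2]
grip_width: 0.0695
grasp_force: 0.0
time_s: 9.45
tool_pos: [0.5294, 0.3221, 0.0577]
tool_rot: [-179.4, 0.1, 90.1]
force: [-0.8, -0.3, 1.2]
grip_width: 0.0696
grasp_force: 0.0
[0.52944357 0.32206276 0.05766822] [-1.79405682e+02  7.67559391e-02  9.00881228e+01] [  3.49556908  30.5848601  -47.71441227  96.13995882  24.21774072
  64.81020828 -50.88541072]
bearing (np.int64(1191), 'circle', 538.6, 318.3, 'R', 21.0, 'z', array([5.3, 7.3, 8.6]))
```

```bash
python3 -m creep '[{"wx":0,"wy":0,"wz":0,"tx":-4,"ty":5,"tz":20,"gripper":0.6},{"wx":0,"wy":0,"wz":0,"tx":-4,"ty":5,"tz":40,"gripper":0.6},{"wx":0,"wy":0,"wz":0,"tx":-4,"ty":5,"tz":54,"gripper":0.6},{"wx":0,"wy":0,"wz":0,"tx":-4,"ty":5,"tz":56,"gripper":0.6},{"wx":0,"wy":0,"wz":0,"tx":-4,"ty":5,"tz":56,"gripper":0.6}]'
```

```text
time_s: 9.92
tool_pos: [0.5399, 0.3145, 0.0073]
tool_rot: [-179.9, 0.1, 89.7]
force: [0.1, 0.2, 0.3]
grip_width: 0.0699
grasp_force: 0.0
```

```bash
python3 -m creep '[{"wx":0,"wy":0,"wz":0,"tx":2.5,"ty":-1,"tz":5,"gripper":0.6},{"wx":0,"wy":0,"wz":0,"tx":2.5,"ty":-1,"tz":5,"gripper":0.6},{"wx":0,"wy":0,"wz":0,"tx":2.5,"ty":-1,"tz":5,"gripper":-1},{"wx":0,"wy":0,"wz":0,"tx":2.5,"ty":-1,"tz":5,"gripper":-1},{"wx":0,"wy":0,"wz":0,"tx":2.5,"ty":-1,"tz":5,"gripper":-1}]' 25
python3 -m creep '[{"wx":0,"wy":0,"wz":0,"tx":0,"ty":0,"tz":0,"gripper":-1},{"wx":0,"wy":0,"wz":0,"tx":0,"ty":0,"tz":0,"gripper":-1},{"wx":0,"wy":0,"wz":0,"tx":0,"ty":0,"tz":0,"gripper":-1},{"wx":0,"wy":0,"wz":0,"tx":0,"ty":0,"tz":0,"gripper":-1}]'
```

```text
time_s: 10.33
tool_pos: [0.5396, 0.3183, 0.0031]
tool_rot: [179.9, -0.0, 89.7]
force: [0.2, 0.1, 0.6]
grip_width: 0.057
grasp_force: 0.0
time_s: 10.67
tool_pos: [0.5393, 0.3181, 0.0027]
tool_rot: [180.0, 0.0, 89.7]
force: [-0.3, -0.2, 0.9]
grip_width: 0.0404
grasp_force: 25.0
```

```bash
python3 -m creep '[{"wx":0,"wy":0,"wz":0,"tx":0,"ty":0,"tz":-15,"gripper":-1},{"wx":0,"wy":0,"wz":0,"tx":0,"ty":0,"tz":-40,"gripper":-1},{"wx":0,"wy":0,"wz":0,"tx":0,"ty":0,"tz":-80,"gripper":-1},{"wx":0,"wy":0,"wz":0,"tx":-15,"ty":-1,"tz":-100,"gripper":-1},{"wx":0,"wy":0,"wz":0,"tx":-40,"ty":-3,"tz":-100,"gripper":-1}]'
python3 -m creep '[{"wx":0,"wy":0,"wz":0,"tx":-35,"ty":-2.5,"tz":0,"gripper":-1},{"wx":0,"wy":0,"wz":0,"tx":-70,"ty":-5,"tz":0,"gripper":-1},{"wx":0,"wy":0,"wz":0,"tx":-105,"ty":-7,"tz":0,"gripper":-1},{"wx":0,"wy":0,"wz":0,"tx":-140,"ty":-9.5,"tz":0,"gripper":-1},{"wx":0,"wy":0,"wz":0,"tx":-175,"ty":-12,"tz":0,"gripper":-1}]'
python3 -m creep '[{"wx":0,"wy":0,"wz":0,"tx":-35,"ty":-2.5,"tz":0,"gripper":-1},{"wx":0,"wy":0,"wz":0,"tx":-70,"ty":-5,"tz":0,"gripper":-1},{"wx":0,"wy":0,"wz":0,"tx":-105,"ty":-7,"tz":0,"gripper":-1},{"wx":0,"wy":0,"wz":0,"tx":-140,"ty":-9.5,"tz":0,"gripper":-1},{"wx":0,"wy":0,"wz":0,"tx":-175,"ty":-12,"tz":0,"gripper":-1}]'
python3 -m creep '[{"wx":0,"wy":0,"wz":0,"tx":-35,"ty":-2,"tz":0,"gripper":-1},{"wx":0,"wy":0,"wz":0,"tx":-65,"ty":-4,"tz":0,"gripper":-1},{"wx":0,"wy":0,"wz":0,"tx":-78,"ty":-5,"tz":0,"gripper":-1},{"wx":0,"wy":0,"wz":0,"tx":-78,"ty":-5,"tz":0,"gripper":-1},{"wx":0,"wy":0,"wz":0,"tx":-78,"ty":-5,"tz":0,"gripper":-1}]'
python3 - <<'E'
from h import *
o,im,d,c=cam('wrist'); save('w5',im)
print(o['tool_pos'],o['tool_rot'])
P=cloud(o,d,c)
z=o['tool_pos'][2]
print('bearing',obj(P,d,.505,-.150,.028,z,z+.012))
E
```

```text
time_s: 11.08
tool_pos: [0.538, 0.2839, 0.1095]
tool_rot: [179.5, -0.4, 90.0]
force: [0.7, -0.5, -0.5]
grip_width: 0.0406
grasp_force: 25.0
time_s: 11.5
tool_pos: [0.523, 0.1017, 0.1035]
tool_rot: [179.9, 0.0, 89.7]
force: [-0.1, -0.2, -0.6]
grip_width: 0.0405
grasp_force: 25.0
time_s: 11.92
tool_pos: [0.5101, -0.0733, 0.1037]
tool_rot: [179.9, 0.1, 89.7]
force: [0.6, 0.6, -0.7]
grip_width: 0.0408
grasp_force: 25.0
time_s: 12.33
tool_pos: [0.505, -0.1492, 0.1031]
tool_rot: [180.0, -0.0, 89.6]
force: [0.6, 0.7, 0.1]
grip_width: 0.0409
grasp_force: 25.0
[ 0.504974   -0.14919282  0.10305809] [ 1.79969025e+02 -3.72868826e-02  8.96462422e+01]
bearing (np.int64(1438), 'circle', 505.2, -143.6, 'R', 26.3, 'z', array([104.6, 107.8, 111.5]))
```

View pics/w5.png

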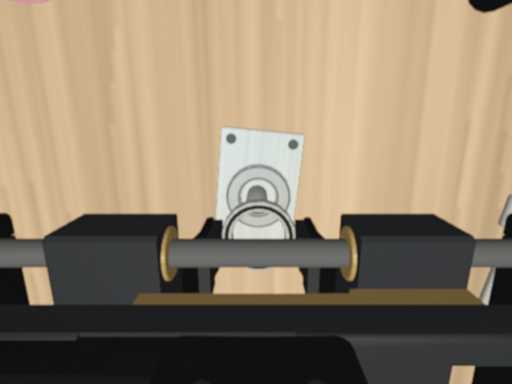

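The bearing is held flat at (259,236), with the race seated round the spindle at (258,195). I'll lower it.

```bash
python3 -m creep '[{"wx":0,"wy":0,"wz":0,"tx":-1,"ty":0,"tz":20,"gripper":-1},{"wx":0,"wy":0,"wz":0,"tx":-1,"ty":0,"tz":40,"gripper":-1},{"wx":0,"wy":0,"wz":0,"tx":-1,"ty":0,"tz":48,"gripper":-1},{"wx":0,"wy":0,"wz":0,"tx":-1,"ty":0,"tz":48,"gripper":-1},{"wx":0,"wy":0,"wz":0,"tx":-1,"ty":0,"tz":48,"gripper":-1}]'
python3 -m creep '[{"wx":0,"wy":0,"wz":0,"tx":0,"ty":0,"tz":12,"gripper":-1},{"wx":0,"wy":0,"wz":0,"tx":0,"ty":0,"tz":24,"gripper":-1},{"wx":0,"wy":0,"wz":0,"tx":0,"ty":0,"tz":30,"gripper":-1},{"wx":0,"wy":0,"wz":0,"tx":0,"ty":0,"tz":33,"gripper":-1},{"wx":0,"wy":0,"wz":0,"tx":0,"ty":0,"tz":33,"gripper":-1}]'
```

```text
time_s: 12.8
tool_pos: [0.505, -0.1491, 0.0547]
tool_rot: [-180.0, -0.0, 89.8]
force: [0.0, 0.6, 0.5]
grip_width: 0.0408
grasp_force: 25.0
time_s: 13.22
tool_pos: [0.5043, -0.1506, 0.0209]
tool_rot: [-179.9, -0.0, 89.7]
force: [-1.0, 0.4, -0.2]
grip_width: 0.0409
grasp_force: 25.0
```

```bash
python3 -m creep '[{"wx":0,"wy":0,"wz":0,"tx":0,"ty":0,"tz":0,"gripper":0.4},{"wx":0,"wy":0,"wz":0,"tx":0,"ty":0,"tz":0,"gripper":0.4},{"wx":0,"wy":0,"wz":0,"tx":0,"ty":0,"tz":0,"gripper":0.4},{"wx":0,"wy":0,"wz":0,"tx":0,"ty":0,"tz":-10,"gripper":0.4},{"wx":0,"wy":0,"wz":0,"tx":0,"ty":0,"tz":-40,"gripper":0.4}]'
python3 -m creep '[{"wx":0,"wy":0,"wz":0,"tx":0,"ty":0,"tz":-40,"gripper":0.4},{"wx":0,"wy":0,"wz":0,"tx":0,"ty":30,"tz":-80,"gripper":0.4},{"wx":0,"wy":0,"wz":0,"tx":0,"ty":65,"tz":-140,"gripper":0.4},{"wx":0,"wy":0,"wz":0,"tx":0,"ty":65,"tz":-140,"gripper":0.4},{"wx":0,"wy":0,"wz":0,"tx":0,"ty":65,"tz":-140,"gripper":0.4}]'
python3 - <<'E'
from h import *
o,im,d,c=cam('wrist'); save('w6',im)
print(o['tool_pos'],o['tool_rot'])
P=cloud(o,d,c)
print('bearing',obj(P,d,.505,-.150,.034,.022,.029))
print('race',obj(P,d,.505,-.150,.034,.014,.020))
print('spacer',obj(P,d,.682,.013,.03,.025,.034))
E
```

```text
time_s: 13.63
tool_pos: [0.5015, -0.1499, 0.059]
tool_rot: [-179.6, -0.2, 89.7]
force: [-0.4, -0.5, -0.2]
grip_width: 0.0594
grasp_force: 0.0
time_s: 14.05
tool_pos: [0.5765, -0.151, 0.2098]
tool_rot: [179.2, 0.1, 89.7]
force: [0.2, 0.9, 1.4]
grip_width: 0.061
grasp_force: 0.0
[ 0.57647517 -0.15096229  0.20983036] [1.79181391e+02 1.41829684e-01 8.97448298e+01]
bearing (np.int64(526), 'circle', 506.5, -150.6, 'R', 20.8, 'z', array([23.1, 25.4, 26.9]))
race (np.int64(745), 'circle', 505.8, -150.8, 'R', 28.0, 'z', array([15.5, 17.5, 18.9]))
spacer (np.int64(433), 'circle', 685.2, 10.7, 'R', 17.8, 'z', array([25.8, 28.9, 30.4]))
```

View pics/w6.png

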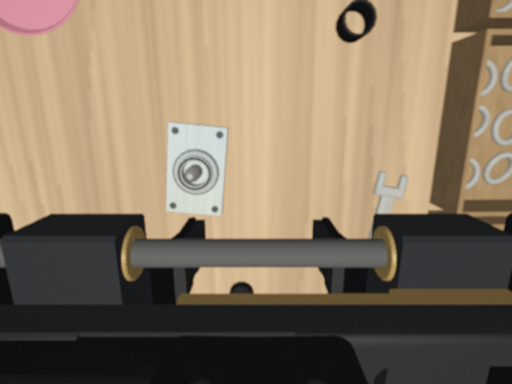

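The picture shows bearing and race coaxial on the spindle at (195,172), with heights correct. The spacer is at (356,20), world (0.685,0.011). I'll fetch it.

```bash
python3 -m creep '[{"wx":0,"wy":0,"wz":0,"tx":162,"ty":111,"tz":0,"gripper":0.4},{"wx":0,"wy":0,"wz":0,"tx":162,"ty":111,"tz":0,"gripper":0.4},{"wx":0,"wy":0,"wz":0,"tx":162,"ty":111,"tz":0,"gripper":0.4},{"wx":0,"wy":0,"wz":0,"tx":162,"ty":111,"tz":0,"gripper":0.4},{"wx":0,"wy":0,"wz":0,"tx":162,"ty":111,"tz":0,"gripper":0.4}]'
python3 -m creep '[{"wx":0,"wy":0,"wz":0,"tx":0,"ty":0,"tz":40,"gripper":0.4},{"wx":0,"wy":0,"wz":0,"tx":0,"ty":0,"tz":80,"gripper":0.4},{"wx":0,"wy":0,"wz":0,"tx":0,"ty":0,"tz":120,"gripper":0.4},{"wx":0,"wy":0,"wz":0,"tx":0,"ty":0,"tz":140,"gripper":0.4},{"wx":0,"wy":0,"wz":0,"tx":0,"ty":0,"tz":140,"gripper":0.4}]'
```

```text
time_s: 14.52
tool_pos: [0.6817, 0.0143, 0.2007]
tool_rot: [-179.9, -0.1, 89.9]
force: [-0.9, 0.3, -0.3]
grip_width: 0.0612
grasp_force: 0.0
time_s: 14.93
tool_pos: [0.6762, 0.0092, 0.0545]
tool_rot: [-179.3, 0.0, 89.7]
force: [-0.6, -0.8, -0.7]
grip_width: 0.0608
grasp_force: 0.0
```

```bash
python3 -m creep '[{"wx":0,"wy":0,"wz":0,"tx":0,"ty":2,"tz":20,"gripper":0.4},{"wx":0,"wy":0,"wz":0,"tx":0,"ty":2,"tz":40,"gripper":0.4},{"wx":0,"wy":0,"wz":0,"tx":0,"ty":2,"tz":47,"gripper":0.4},{"wx":0,"wy":0,"wz":0,"tx":0,"ty":2,"tz":47,"gripper":0.4},{"wx":0,"wy":0,"wz":0,"tx":0,"ty":2,"tz":47,"gripper":0.4}]'
```

```text
time_s: 15.35
tool_pos: [0.684, 0.0102, 0.0158]
tool_rot: [179.9, 0.0, 89.7]
force: [1.0, 0.3, 0.4]
grip_width: 0.061
grasp_force: 0.0
```

```bash
python3 -m creep '[{"wx":0,"wy":0,"wz":0,"tx":0,"ty":1,"tz":4,"gripper":-1},{"wx":0,"wy":0,"wz":0,"tx":0,"ty":1,"tz":4,"gripper":-1},{"wx":0,"wy":0,"wz":0,"tx":0,"ty":1,"tz":4,"gripper":-1},{"wx":0,"wy":0,"wz":0,"tx":0,"ty":1,"tz":4,"gripper":-1},{"wx":0,"wy":0,"wz":0,"tx":0,"ty":1,"tz":4,"gripper":-1}]' 15
python3 -m creep '[{"wx":0,"wy":0,"wz":0,"tx":0,"ty":0,"tz":0,"gripper":-1},{"wx":0,"wy":0,"wz":0,"tx":0,"ty":0,"tz":0,"gripper":-1},{"wx":0,"wy":0,"wz":0,"tx":0,"ty":0,"tz":0,"gripper":-1}]'
```

```text
time_s: 15.77
tool_pos: [0.6849, 0.0102, 0.0111]
tool_rot: [180.0, 0.0, 89.7]
force: [-0.3, -0.1, 2.0]
grip_width: 0.0361
grasp_force: 15.0
time_s: 16.02
tool_pos: [0.6849, 0.0102, 0.0111]
tool_rot: [180.0, 0.0, 89.7]
force: [0.1, -1.1, 3.6]
grip_width: 0.0363
grasp_force: 15.0
```

```bash
python3 -m creep '[{"wx":0,"wy":0,"wz":0,"tx":0,"ty":0,"tz":-15,"gripper":-1},{"wx":0,"wy":0,"wz":0,"tx":0,"ty":0,"tz":-40,"gripper":-1},{"wx":0,"wy":0,"wz":0,"tx":0,"ty":0,"tz":-65,"gripper":-1},{"wx":0,"wy":0,"wz":0,"tx":-15,"ty":-10,"tz":-70,"gripper":-1},{"wx":0,"wy":0,"wz":0,"tx":-40,"ty":-26,"tz":-70,"gripper":-1}]'
python3 -m creep '[{"wx":0,"wy":0,"wz":0,"tx":-30,"ty":-20,"tz":0,"gripper":-1},{"wx":0,"wy":0,"wz":0,"tx":-60,"ty":-38,"tz":0,"gripper":-1},{"wx":0,"wy":0,"wz":0,"tx":-90,"ty":-56,"tz":0,"gripper":-1},{"wx":0,"wy":0,"wz":0,"tx":-115,"ty":-72,"tz":0,"gripper":-1},{"wx":0,"wy":0,"wz":0,"tx":-128.5,"ty":-80.5,"tz":0,"gripper":-1}]'
python3 -m creep '[{"wx":0,"wy":0,"wz":0,"tx":0,"ty":0,"tz":0,"gripper":-1},{"wx":0,"wy":0,"wz":0,"tx":0,"ty":0,"tz":20,"gripper":-1},{"wx":0,"wy":0,"wz":0,"tx":0,"ty":0,"tz":40,"gripper":-1},{"wx":0,"wy":0,"wz":0,"tx":0,"ty":0,"tz":52,"gripper":-1},{"wx":0,"wy":0,"wz":0,"tx":0,"ty":0,"tz":52,"gripper":-1}]'
```

```text
time_s: 16.43
tool_pos: [0.6611, -0.0247, 0.0847]
tool_rot: [179.6, -0.2, 90.0]
force: [-0.9, -0.4, 0.0]
grip_width: 0.0361
grasp_force: 15.0
time_s: 16.85
tool_pos: [0.5748, -0.1625, 0.081]
tool_rot: [-179.9, 0.2, 89.4]
force: [-0.6, -0.4, -1.5]
grip_width: 0.0366
grasp_force: 15.0
time_s: 17.27
tool_pos: [0.5754, -0.1563, 0.0262]
tool_rot: [-179.7, -0.1, 89.8]
force: [-1.2, -0.2, 0.1]
grip_width: 0.036
grasp_force: 15.0
```

```bash
python3 -m creep '[{"wx":0,"wy":0,"wz":0,"tx":0,"ty":0,"tz":8,"gripper":-1},{"wx":0,"wy":0,"wz":0,"tx":0,"ty":0,"tz":14,"gripper":-1},{"wx":0,"wy":0,"wz":0,"tx":0,"ty":0,"tz":16.5,"gripper":-1},{"wx":0,"wy":0,"wz":0,"tx":0,"ty":0,"tz":16.5,"gripper":-1},{"wx":0,"wy":0,"wz":0,"tx":0,"ty":0,"tz":16.5,"gripper":-1}]'
```

```text
time_s: 17.68
tool_pos: [0.5775, -0.1576, 0.0123]
tool_rot: [180.0, 0.0, 89.7]
force: [-0.1, -0.5, -1.2]
grip_width: 0.0365
grasp_force: 15.0
```

```bash
python3 -m creep '[{"wx":0,"wy":0,"wz":0,"tx":0,"ty":0,"tz":1,"gripper":-1},{"wx":0,"wy":0,"wz":0,"tx":0,"ty":0,"tz":1,"gripper":0},{"wx":0,"wy":0,"wz":0,"tx":0,"ty":0,"tz":1,"gripper":0},{"wx":0,"wy":0,"wz":0,"tx":0,"ty":0,"tz":1,"gripper":0},{"wx":0,"wy":0,"wz":0,"tx":0,"ty":0,"tz":-5,"gripper":0}]'
python3 -m creep '[{"wx":0,"wy":0,"wz":0,"tx":0,"ty":0,"tz":-20,"gripper":0},{"wx":0,"wy":0,"wz":0,"tx":0,"ty":0,"tz":-55,"gripper":0},{"wx":0,"wy":0,"wz":0,"tx":-40,"ty":-20,"tz":-90,"gripper":0.3},{"wx":0,"wy":0,"wz":0,"tx":-75,"ty":-40,"tz":-110,"gripper":0.3},{"wx":0,"wy":0,"wz":0,"tx":-110,"ty":-60,"tz":-130,"gripper":0.3}]'
python3 -m creep '[{"wx":0,"wy":0,"wz":0,"tx":-30,"ty":-20,"tz":-20,"gripper":0.3},{"wx":0,"wy":0,"wz":0,"tx":-60,"ty":-40,"tz":-40,"gripper":0.3},{"wx":0,"wy":0,"wz":0,"tx":-60,"ty":-40,"tz":-60,"gripper":0.3},{"wx":0,"wy":0,"wz":0,"tx":-60,"ty":-40,"tz":-60,"gripper":0.3},{"wx":0,"wy":0,"wz":0,"tx":-60,"ty":-40,"tz":-60,"gripper":0.3}]'
python3 - <<'E'
from h import *
o,im,d,c=cam('wrist'); save('w7',im)
print(o['tool_pos'],o['tool_rot'],o['qpos'])
P=cloud(o,d,c)
for a in [('spacer',.5775,-.158,.034,.024,.036),('expander',.419,-.345,.04,.035,.045),('cap',.555,-.321,.03,.006,.02),('bearing',.505,-.150,.034,.022,.029)]:
    try: print(a[0],obj(P,d,*a[1:]))
    except Exception as e: print(a[0],e)
E
```

```text
time_s: 18.1
tool_pos: [0.5764, -0.1576, 0.0164]
tool_rot: [-179.9, -0.0, 89.7]
force: [0.0, -1.3, -1.0]
grip_width: 0.043
grasp_force: 0.0
time_s: 18.52
tool_pos: [0.5267, -0.2508, 0.1397]
tool_rot: [179.9, 0.1, 89.9]
force: [0.7, -1.6, -0.3]
grip_width: 0.0538
grasp_force: 0.0
time_s: 18.93
tool_pos: [0.4864, -0.3111, 0.1988]
tool_rot: [179.9, 0.1, 89.6]
force: [0.3, -0.1, -0.3]
grip_width: 0.0566
grasp_force: 0.0
[ 0.48639082 -0.31106717  0.19881868] [1.79859763e+02 1.02806173e-01 8.96321553e+01] [ 65.47401183  14.06515188 -41.17403202  94.6703382    9.58454422
  74.68390781  22.26840539]
spacer (np.int64(487), 'circle', 578.7, -157.1, 'R', 18.1, 'z', array([25.3, 28.9, 30.2]))
expander (np.int64(323), 'circle', 421.2, -350.8, 'R', 13.0, 'z', array([38. , 39.8, 41.2]))
cap (np.int64(617), 'circle', 556.5, -321.7, 'R', 16.8, 'z', array([ 9.4, 12.5, 14.4]))
bearing (np.int64(688), 'circle', 506.2, -151.1, 'R', 20.8, 'z', array([22.9, 25.1, 26.8]))
```

View pics/w7.png

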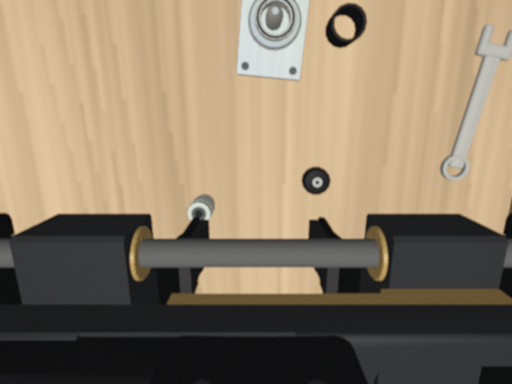

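The spacer stands at (346,25), world (0.579,-0.157). The expander is at (200,210), world (0.421,-0.351), and the cap at (316,181), world (0.5565,-0.322). I'll fetch the expander.

```bash
python3 -m creep '[{"wx":0,"wy":0,"wz":0,"tx":-25,"ty":-40,"tz":0,"gripper":0.4},{"wx":0,"wy":0,"wz":0,"tx":-40,"ty":-65,"tz":35,"gripper":0.4},{"wx":0,"wy":0,"wz":0,"tx":-40,"ty":-65,"tz":75,"gripper":0.4},{"wx":0,"wy":0,"wz":0,"tx":-40,"ty":-65,"tz":115,"gripper":0.4},{"wx":0,"wy":0,"wz":0,"tx":-40,"ty":-65,"tz":125,"gripper":0.4}]'
python3 -m creep '[{"wx":0,"wy":0,"wz":0,"tx":0,"ty":0,"tz":0,"gripper":0.4},{"wx":0,"wy":0,"wz":0,"tx":0,"ty":0,"tz":0,"gripper":0.4},{"wx":0,"wy":0,"wz":0,"tx":0,"ty":0,"tz":0,"gripper":0.4}]'
```

```text
time_s: 19.4
tool_pos: [0.4163, -0.3464, 0.0655]
tool_rot: [-179.5, -0.4, 89.7]
force: [-1.5, 0.7, -1.2]
grip_width: 0.0611
grasp_force: 0.0
time_s: 19.65
tool_pos: [0.423, -0.3502, 0.0744]
tool_rot: [179.8, 0.1, 89.8]
force: [0.3, 0.0, -0.0]
grip_width: 0.061
grasp_force: 0.0
```

```bash
python3 -m creep '[{"wx":0,"wy":0,"wz":0,"tx":0,"ty":-1.5,"tz":20,"gripper":0.4},{"wx":0,"wy":0,"wz":0,"tx":0,"ty":-1.5,"tz":45,"gripper":0.4},{"wx":0,"wy":0,"wz":0,"tx":0,"ty":-1.5,"tz":62,"gripper":0.4},{"wx":0,"wy":0,"wz":0,"tx":0,"ty":-1.5,"tz":62,"gripper":0.4},{"wx":0,"wy":0,"wz":0,"tx":0,"ty":-1.5,"tz":62,"gripper":0.4}]'
python3 -m creep '[{"wx":0,"wy":0,"wz":0,"tx":0,"ty":0,"tz":0,"gripper":-1},{"wx":0,"wy":0,"wz":0,"tx":0,"ty":0,"tz":0,"gripper":-1},{"wx":0,"wy":0,"wz":0,"tx":0,"ty":0,"tz":0,"gripper":-1},{"wx":0,"wy":0,"wz":0,"tx":0,"ty":0,"tz":0,"gripper":-1},{"wx":0,"wy":0,"wz":0,"tx":0,"ty":0,"tz":0,"gripper":-1}]' 20
python3 -m creep '[{"wx":0,"wy":0,"wz":0,"tx":0,"ty":0,"tz":0,"gripper":-1},{"wx":0,"wy":0,"wz":0,"tx":0,"ty":0,"tz":0,"gripper":-1},{"wx":0,"wy":0,"wz":0,"tx":0,"ty":0,"tz":0,"gripper":-1}]'
```

```text
time_s: 20.07
tool_pos: [0.4204, -0.3504, 0.0117]
tool_rot: [179.9, 0.1, 89.7]
force: [0.7, -0.2, -0.4]
grip_width: 0.0608
grasp_force: 0.0
time_s: 20.48
tool_pos: [0.4194, -0.3505, 0.0109]
tool_rot: [180.0, 0.1, 89.7]
force: [0.1, -0.5, -0.1]
grip_width: 0.0353
grasp_force: 0.0
time_s: 20.73
tool_pos: [0.4192, -0.3503, 0.0104]
tool_rot: [180.0, 0.0, 89.7]
force: [0.4, -0.4, 2.4]
grip_width: 0.0256
grasp_force: 20.0
```

```bash
python3 -m creep '[{"wx":0,"wy":0,"wz":0,"tx":0,"ty":0,"tz":-15,"gripper":-1},{"wx":0,"wy":0,"wz":0,"tx":0,"ty":0,"tz":-40,"gripper":-1},{"wx":0,"wy":0,"wz":0,"tx":0,"ty":0,"tz":-80,"gripper":-1},{"wx":0,"wy":0,"wz":0,"tx":10,"ty":3,"tz":-100,"gripper":-1},{"wx":0,"wy":0,"wz":0,"tx":36.5,"ty":10.7,"tz":-100,"gripper":-1}]'
python3 -m creep '[{"wx":0,"wy":0,"wz":0,"tx":35,"ty":10,"tz":0,"gripper":-1},{"wx":0,"wy":0,"wz":0,"tx":70,"ty":20,"tz":0,"gripper":-1},{"wx":0,"wy":0,"wz":0,"tx":105,"ty":30,"tz":0,"gripper":-1},{"wx":0,"wy":0,"wz":0,"tx":140,"ty":40,"tz":0,"gripper":-1},{"wx":0,"wy":0,"wz":0,"tx":175,"ty":50,"tz":0,"gripper":-1}]'
python3 -m creep '[{"wx":0,"wy":0,"wz":0,"tx":35,"ty":10,"tz":0,"gripper":-1},{"wx":0,"wy":0,"wz":0,"tx":70,"ty":20,"tz":0,"gripper":-1},{"wx":0,"wy":0,"wz":0,"tx":105,"ty":30,"tz":0,"gripper":-1},{"wx":0,"wy":0,"wz":0,"tx":128,"ty":36,"tz":0,"gripper":-1},{"wx":0,"wy":0,"wz":0,"tx":135,"ty":38,"tz":0,"gripper":-1}]'
python3 -m creep '[{"wx":0,"wy":0,"wz":0,"tx":0,"ty":0,"tz":10,"gripper":-1},{"wx":0,"wy":0,"wz":0,"tx":0,"ty":0,"tz":40,"gripper":-1},{"wx":0,"wy":0,"wz":0,"tx":0,"ty":0,"tz":70,"gripper":-1},{"wx":0,"wy":0,"wz":0,"tx":0,"ty":0,"tz":80,"gripper":-1},{"wx":0,"wy":0,"wz":0,"tx":0,"ty":0,"tz":80,"gripper":-1}]'
python3 -m creep '[{"wx":0,"wy":0,"wz":0,"tx":0,"ty":0,"tz":10,"gripper":-1},{"wx":0,"wy":0,"wz":0,"tx":0,"ty":0,"tz":16,"gripper":-1},{"wx":0,"wy":0,"wz":0,"tx":0,"ty":0,"tz":18,"gripper":-1},{"wx":0,"wy":0,"wz":0,"tx":0,"ty":0,"tz":18,"gripper":-1},{"wx":0,"wy":0,"wz":0,"tx":0,"ty":0,"tz":18,"gripper":-1}]'
```

```text
time_s: 21.15
tool_pos: [0.4314, -0.3194, 0.115]
tool_rot: [179.7, 0.4, 89.3]
force: [0.7, -0.4, -0.0]
grip_width: 0.0258
grasp_force: 20.0
time_s: 21.57
tool_pos: [0.4809, -0.1374, 0.1101]
tool_rot: [-180.0, 0.0, 89.7]
force: [-0.0, -0.5, -0.7]
grip_width: 0.0255
grasp_force: 20.0
time_s: 21.98
tool_pos: [0.5201, 0.0015, 0.1104]
tool_rot: [180.0, -0.1, 90.1]
force: [-0.2, 0.3, -0.8]
grip_width: 0.0254
grasp_force: 20.0
time_s: 22.4
tool_pos: [0.5164, -0.006, 0.0268]
tool_rot: [-179.6, -0.0, 89.6]
force: [-0.3, -0.3, -0.6]
grip_width: 0.0258
grasp_force: 20.0
time_s: 22.82
tool_pos: [0.5202, -0.0043, 0.0128]
tool_rot: [179.9, 0.0, 89.7]
force: [-0.0, -0.4, -0.9]
grip_width: 0.0257
grasp_force: 20.0
```

```bash
python3 -m creep '[{"wx":0,"wy":0,"wz":0,"tx":0,"ty":0,"tz":2,"gripper":-1},{"wx":0,"wy":0,"wz":0,"tx":0,"ty":0,"tz":2,"gripper":-1},{"wx":0,"wy":0,"wz":0,"tx":0,"ty":0,"tz":2,"gripper":0},{"wx":0,"wy":0,"wz":0,"tx":0,"ty":0,"tz":2,"gripper":0},{"wx":0,"wy":0,"wz":0,"tx":0,"ty":0,"tz":2,"gripper":0}]'
python3 -m creep '[{"wx":0,"wy":0,"wz":0,"tx":0,"ty":0,"tz":-8,"gripper":0},{"wx":0,"wy":0,"wz":0,"tx":0,"ty":0,"tz":-30,"gripper":0},{"wx":0,"wy":0,"wz":0,"tx":0,"ty":0,"tz":-70,"gripper":0},{"wx":0,"wy":0,"wz":0,"tx":0,"ty":0,"tz":-110,"gripper":0.3},{"wx":0,"wy":0,"wz":0,"tx":-30,"ty":4,"tz":-140,"gripper":0.3}]'
python3 -m creep '[{"wx":0,"wy":0,"wz":0,"tx":-41,"ty":4,"tz":0,"gripper":0.3},{"wx":0,"wy":0,"wz":0,"tx":-82,"ty":9,"tz":0,"gripper":0.3},{"wx":0,"wy":0,"wz":0,"tx":-120,"ty":13,"tz":0,"gripper":0.3},{"wx":0,"wy":0,"wz":0,"tx":-140,"ty":15,"tz":0,"gripper":0.3},{"wx":0,"wy":0,"wz":0,"tx":-140,"ty":15,"tz":0,"gripper":0.3}]'
python3 - <<'E'
from h import *
o,im,d,c=cam('wrist'); save('w8',im)
print(o['tool_pos'],o['tool_rot'])
P=cloud(o,d,c)
for a in [('spacer',.5775,-.158,.034,.024,.036),('expander',.520,-.004,.04,.035,.045),('cap',.555,-.321,.03,.006,.02),('bearing',.505,-.150,.034,.022,.029)]:
    try: print(a[0],obj(P,d,*a[1:]))
    except Exception as e: print(a[0],'-')
E
```

```text
time_s: 23.23
tool_pos: [0.5199, -0.0042, 0.0104]
tool_rot: [180.0, 0.0, 89.7]
force: [0.0, 0.5, 0.7]
grip_width: 0.0378
grasp_force: 0.0
time_s: 23.65
tool_pos: [0.5241, -0.0264, 0.1536]
tool_rot: [179.8, -0.1, 90.3]
force: [1.3, 0.9, -0.2]
grip_width: 0.0503
grasp_force: 0.0
time_s: 24.07
tool_pos: [0.5371, -0.1808, 0.1498]
tool_rot: [180.0, 0.1, 89.2]
force: [-0.9, -0.2, 0.2]
grip_width: 0.0562
grasp_force: 0.0
[ 0.53714372 -0.18083407  0.14976715] [1.79989191e+02 1.26425390e-01 8.91687751e+01]
spacer (np.int64(443), 'circle', 578.7, -156.7, 'R', 17.9, 'z', array([25.5, 29.1, 30.4]))
expander -
cap (np.int64(72), 'circle', 556.6, -309.8, 'R', 11.3, 'z', array([ 6.3,  9.4, 11.6]))
bearing (np.int64(750), 'circle', 506.0, -150.6, 'R', 20.9, 'z', array([23.4, 25.4, 26.9]))
```

View pics/w8.png

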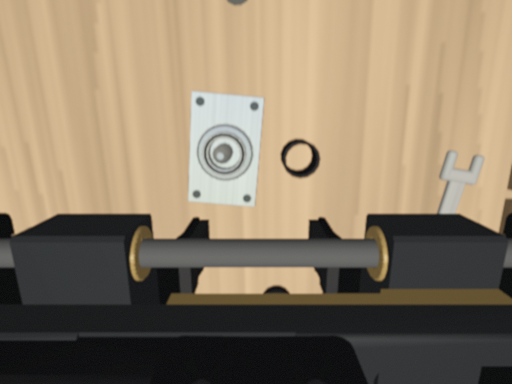

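The picture shows the stand stack (225,152) and the spacer (300,157), both unchanged, with the expander top at the upper edge (237,0). On to the cap.

```bash
python3 -m creep '[{"wx":0,"wy":0,"wz":0,"tx":-41,"ty":5,"tz":0,"gripper":0.3},{"wx":0,"wy":0,"wz":0,"tx":-82,"ty":10,"tz":0,"gripper":0.3},{"wx":0,"wy":0,"wz":0,"tx":-120,"ty":14,"tz":15,"gripper":0.3},{"wx":0,"wy":0,"wz":0,"tx":-147,"ty":17.5,"tz":45,"gripper":0.3},{"wx":0,"wy":0,"wz":0,"tx":-147,"ty":17.5,"tz":85,"gripper":0.3}]'
python3 -m creep '[{"wx":0,"wy":0,"wz":0,"tx":0,"ty":0,"tz":20,"gripper":0.3},{"wx":0,"wy":0,"wz":0,"tx":0,"ty":0,"tz":20,"gripper":0.3},{"wx":0,"wy":0,"wz":0,"tx":0,"ty":0,"tz":20,"gripper":0.3},{"wx":0,"wy":0,"wz":0,"tx":0,"ty":0,"tz":20,"gripper":0.3}]'
python3 - <<'E'
from h import *
o,im,d,c=cam('wrist')
print(o['tool_pos'],o['tool_rot'])
P=cloud(o,d,c)
print(obj(P,d,.5565,-.321,.028,.005,.02))
E
```

```text
time_s: 24.53
tool_pos: [0.5563, -0.329, 0.0669]
tool_rot: [179.6, 0.4, 89.3]
force: [-1.1, -1.8, 0.2]
grip_width: 0.0566
grasp_force: 0.0
time_s: 24.87
tool_pos: [0.5564, -0.3196, 0.0469]
tool_rot: [179.8, 0.1, 89.8]
force: [0.1, 0.7, 1.1]
grip_width: 0.0565
grasp_force: 0.0
[ 0.55638352 -0.31958201  0.04689896] [1.79824422e+02 5.18434084e-02 8.98200811e+01]
(np.int64(1766), 'circle', 556.8, -321.8, 'R', 16.9, 'z', array([ 9.1, 12.5, 14.3]))
```

```bash
python3 -m creep '[{"wx":0,"wy":0,"wz":0,"tx":-1.5,"ty":0,"tz":15,"gripper":0.3},{"wx":0,"wy":0,"wz":0,"tx":-1.5,"ty":0,"tz":32,"gripper":0.3},{"wx":0,"wy":0,"wz":0,"tx":-1.5,"ty":0,"tz":42,"gripper":0.3},{"wx":0,"wy":0,"wz":0,"tx":-1.5,"ty":0,"tz":42.5,"gripper":0.3},{"wx":0,"wy":0,"wz":0,"tx":-1.5,"ty":0,"tz":42.5,"gripper":0.3}]'
python3 -m creep '[{"wx":0,"wy":0,"wz":0,"tx":0,"ty":0,"tz":0,"gripper":-1},{"wx":0,"wy":0,"wz":0,"tx":0,"ty":0,"tz":0,"gripper":-1},{"wx":0,"wy":0,"wz":0,"tx":0,"ty":0,"tz":0,"gripper":-1},{"wx":0,"wy":0,"wz":0,"tx":0,"ty":0,"tz":0,"gripper":-1},{"wx":0,"wy":0,"wz":0,"tx":0,"ty":0,"tz":0,"gripper":-1}]' 20
```

```text
time_s: 25.33
tool_pos: [0.5545, -0.3221, 0.0021]
tool_rot: [-180.0, -0.0, 89.7]
force: [-1.1, 0.2, 0.7]
grip_width: 0.0565
grasp_force: 0.0
time_s: 25.75
tool_pos: [0.5545, -0.3224, 0.0024]
tool_rot: [180.0, 0.0, 89.7]
force: [0.7, -0.6, 0.9]
grip_width: 0.0326
grasp_force: 20.0
```

```bash
python3 -m creep '[{"wx":0,"wy":0,"wz":0,"tx":0,"ty":0,"tz":-15,"gripper":-1},{"wx":0,"wy":0,"wz":0,"tx":0,"ty":0,"tz":-40,"gripper":-1},{"wx":0,"wy":0,"wz":0,"tx":0,"ty":0,"tz":-80,"gripper":-1},{"wx":0,"wy":0,"wz":0,"tx":14,"ty":-1,"tz":-115,"gripper":-1},{"wx":0,"wy":0,"wz":0,"tx":44,"ty":-2,"tz":-120,"gripper":-1}]'
python3 -m creep '[{"wx":0,"wy":0,"wz":0,"tx":35,"ty":-2,"tz":0,"gripper":-1},{"wx":0,"wy":0,"wz":0,"tx":70,"ty":-4,"tz":0,"gripper":-1},{"wx":0,"wy":0,"wz":0,"tx":105,"ty":-5,"tz":0,"gripper":-1},{"wx":0,"wy":0,"wz":0,"tx":140,"ty":-7,"tz":0,"gripper":-1},{"wx":0,"wy":0,"wz":0,"tx":175,"ty":-9,"tz":0,"gripper":-1}]'
python3 -m creep '[{"wx":0,"wy":0,"wz":0,"tx":35,"ty":-2,"tz":0,"gripper":-1},{"wx":0,"wy":0,"wz":0,"tx":70,"ty":-4,"tz":0,"gripper":-1},{"wx":0,"wy":0,"wz":0,"tx":105,"ty":-5,"tz":0,"gripper":-1},{"wx":0,"wy":0,"wz":0,"tx":140,"ty":-7,"tz":0,"gripper":-1},{"wx":0,"wy":0,"wz":0,"tx":175,"ty":-9,"tz":0,"gripper":-1}]'
python3 -m creep '[{"wx":0,"wy":0,"wz":0,"tx":35,"ty":-1,"tz":0,"gripper":-1},{"wx":0,"wy":0,"wz":0,"tx":60,"ty":-2,"tz":0,"gripper":-1},{"wx":0,"wy":0,"wz":0,"tx":70,"ty":-2.5,"tz":20,"gripper":-1},{"wx":0,"wy":0,"wz":0,"tx":70,"ty":-2.5,"tz":50,"gripper":-1},{"wx":0,"wy":0,"wz":0,"tx":70,"ty":-2.5,"tz":80,"gripper":-1}]'
python3 -m creep '[{"wx":0,"wy":0,"wz":0,"tx":0,"ty":0,"tz":0,"gripper":-1},{"wx":0,"wy":0,"wz":0,"tx":0,"ty":0,"tz":15,"gripper":-1},{"wx":0,"wy":0,"wz":0,"tx":0,"ty":0,"tz":28,"gripper":-1},{"wx":0,"wy":0,"wz":0,"tx":0,"ty":0,"tz":28,"gripper":-1},{"wx":0,"wy":0,"wz":0,"tx":0,"ty":0,"tz":28,"gripper":-1}]'
```

```text
time_s: 26.17
tool_pos: [0.5558, -0.284, 0.1299]
tool_rot: [179.4, 0.4, 89.3]
force: [1.7, -0.7, 0.7]
grip_width: 0.0328
grasp_force: 20.0
time_s: 26.58
tool_pos: [0.5444, -0.1015, 0.1233]
tool_rot: [179.9, 0.1, 89.7]
force: [0.5, 0.4, 0.5]
grip_width: 0.0324
grasp_force: 20.0
time_s: 27.0
tool_pos: [0.5364, 0.0735, 0.1233]
tool_rot: [179.9, 0.1, 89.7]
force: [0.7, 0.4, -0.7]
grip_width: 0.0328
grasp_force: 20.0
time_s: 27.42
tool_pos: [0.5355, 0.1437, 0.0432]
tool_rot: [179.8, -0.0, 89.8]
force: [0.5, -1.7, 0.8]
grip_width: 0.0329
grasp_force: 20.0
time_s: 27.83
tool_pos: [0.5345, 0.1417, 0.0143]
tool_rot: [-180.0, 0.0, 89.7]
force: [1.1, -0.2, -0.7]
grip_width: 0.033
grasp_force: 20.0
```

```bash
python3 -m creep '[{"wx":0,"wy":0,"wz":0,"tx":0,"ty":0,"tz":5,"gripper":-1},{"wx":0,"wy":0,"wz":0,"tx":0,"ty":0,"tz":8.5,"gripper":-1},{"wx":0,"wy":0,"wz":0,"tx":0,"ty":0,"tz":8.5,"gripper":-1},{"wx":0,"wy":0,"wz":0,"tx":0,"ty":0,"tz":8.5,"gripper":0},{"wx":0,"wy":0,"wz":0,"tx":0,"ty":0,"tz":8.5,"gripper":0}]'
python3 -m creep '[{"wx":0,"wy":0,"wz":0,"tx":0,"ty":0,"tz":0,"gripper":0},{"wx":0,"wy":0,"wz":0,"tx":0,"ty":0,"tz":-10,"gripper":0},{"wx":0,"wy":0,"wz":0,"tx":0,"ty":0,"tz":-40,"gripper":0},{"wx":0,"wy":0,"wz":0,"tx":0,"ty":0,"tz":-80,"gripper":0},{"wx":0,"wy":0,"wz":0,"tx":-30,"ty":0,"tz":-120,"gripper":0}]'
python3 -m creep '[{"wx":0,"wy":0,"wz":0,"tx":-35,"ty":0,"tz":-20,"gripper":0},{"wx":0,"wy":0,"wz":0,"tx":-70,"ty":0,"tz":-40,"gripper":0},{"wx":0,"wy":0,"wz":0,"tx":-105,"ty":0,"tz":-60,"gripper":0},{"wx":0,"wy":0,"wz":0,"tx":-140,"ty":0,"tz":-80,"gripper":0},{"wx":0,"wy":0,"wz":0,"tx":-160,"ty":0,"tz":-90,"gripper":0}]'
python3 -m creep '[{"wx":0,"wy":0,"wz":0,"tx":0,"ty":-30,"tz":0,"gripper":0},{"wx":0,"wy":0,"wz":0,"tx":0,"ty":-30,"tz":0,"gripper":0},{"wx":0,"wy":0,"wz":0,"tx":0,"ty":-30,"tz":0,"gripper":0},{"wx":0,"wy":0,"wz":0,"tx":0,"ty":-30,"tz":0,"gripper":0}]'
python3 - <<'E'
from h import *
o,im,d,c=cam('wrist'); save('w9',im)
print(o['tool_pos'],o['tool_rot'])
P=cloud(o,d,c)
for a in [('spacer',.5775,-.158,.034,.024,.036),('expander',.520,-.004,.04,.035,.045),('cap',.535,.142,.03,.009,.025),('bearing',.505,-.150,.034,.022,.029)]:
    try: print(a[0],obj(P,d,*a[1:]))
    except Exception as e: print(a[0],'-')
E
```

```text
time_s: 28.25
tool_pos: [0.5346, 0.142, 0.0058]
tool_rot: [180.0, 0.0, 89.7]
force: [-1.1, 0.3, 0.5]
grip_width: 0.0396
grasp_force: 0.0
time_s: 28.67
tool_pos: [0.5336, 0.123, 0.1219]
tool_rot: [179.9, -0.3, 90.2]
force: [1.5, 1.0, -0.4]
grip_width: 0.0435
grasp_force: 0.0
time_s: 29.08
tool_pos: [0.5342, -0.0478, 0.2122]
tool_rot: [179.8, 0.2, 89.4]
force: [1.7, -0.6, -0.0]
grip_width: 0.0434
grasp_force: 0.0
time_s: 29.42
tool_pos: [0.5038, -0.0425, 0.2095]
tool_rot: [179.9, 0.1, 89.7]
force: [-0.3, -0.4, 0.8]
grip_width: 0.0434
grasp_force: 0.0
[ 0.5037712  -0.04249001  0.20951843] [1.79922956e+02 6.30742121e-02 8.97360978e+01]
spacer -
expander (np.int64(435), 'circle', 521.2, -5.2, 'R', 12.8, 'z', array([38.4, 39.7, 41.1]))
cap (np.int64(441), 'circle', 535.8, 139.9, 'R', 16.4, 'z', array([10.9, 14.9, 16.7]))
bearing (np.int64(112), 'circle', 506.2, -163.1, 'R', 15.8, 'z', array([22.9, 25.5, 27.2]))
```

View pics/w9.png

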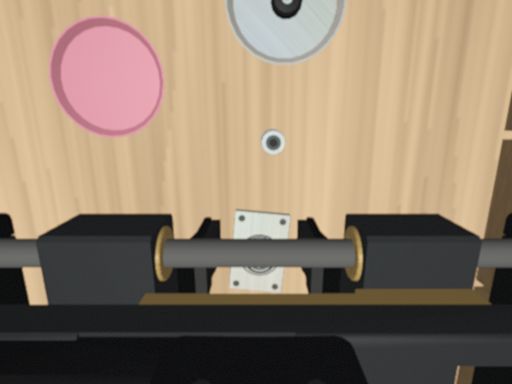

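The picture shows the cap dome-up in the steel dish (287,5), the expander upright between dish and stand (273,142), and the stack on the stand (260,255). Every part is in place and the gripper is empty and clear of them, so I'll hand it in.

```bash
python3 -c "
from cell import env; print(env.sign_off())"
```

```text
the job is handed in; nothing more can be done
None
```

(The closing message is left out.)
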